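# Fetch the garlic from under the low shelf with the reacher

### The job

A garlic bulb has rolled to the back under the low wire shelf, where a hand does not fit. Take the reacher by its pistol grip, close its jaws on the bulb by squeezing the trigger, draw the bulb out in the jaws and leave it lying on the chopping board; then lay the reacher down flat on the bare worktop, out of the gap and clear of the bulb. Do not shift the wooden egg cup under the shelf or the things on top of it.

Things in the scene. Friction and masses are not known exactly. Their poses are not given: they have to be found in the camera images.
- reacher: Pistol-grip reacher lying flat on its side: grey housing and jaws, aluminium tube, black grip and trigger; 0.2 kg, 330 mm long. Origin: underside (worktop level), below where fingers squeeze. x along the shaft to the jaws, y to the shaft's side, z up. Shaft axis at y=55, z=16 mm (tube 16 mm thick); housing x -33..76, y 38..72, 32 mm tall; jaws x 190..294 mm.
- grip (a point): Where to squeeze: 15 mm above the reacher's origin, midway between the flat back face of the grip (x=-31 mm; a bar along y from -52 to 40 mm, 30 mm tall) and the round front of the trigger (x=+31 mm, y=0, 24 mm tall). Fingers close along the reacher's x: 62 mm over both when let go.
- jaw_mid (a point): Point between the jaw pads, on the shaft axis: at (263, 55, 16.5) mm in the reacher's frame (x=263, y=55 from its origin). Bring it to the middle of what is to be gripped.
- trigger (a joint): Trigger angle, rad: 0 let go, 0.6 fully squeezed, on an arm of 42 mm: fingers 62-42*sin(angle) mm apart. A spring pushes back with 7 N at 0, 13 N at 0.6. Both jaws turn in by 1.05 x this angle: pads 76 mm apart at 0, 53 mm (the bulb) at 0.2 to 0.27, meeting at about 0.6. Fingers 58 to 60 mm apart hold the reacher well enough to lift it with open jaws.
- jaw_left: Left jaw (seen from the grip), grey with a 29 mm tall black rubber pad; origin at its pivot, (203, 66, 0) mm in the reacher's frame. It reaches 91 mm past the pivot; both open jaws are 108 mm wide over all and stand 2 to 31 mm above the reacher's underside.
- jaw_right: Right jaw, the mirror image; its pivot is at (203, 44, 0) mm in the reacher's frame.
- garlic: White garlic bulb, 53 mm across and 52 mm tall, 0.045 kg. Origin: underside; z up as it stands at the start. It stands under the shelf.
- garlic_center (a point): Middle of the garlic bulb, 26 mm above its underside.
- shelf: Low steel wire shelf fixed on the worktop, 170 mm deep (x) by 340 mm wide (y), with a bent wire leg at each end; its open front is the -x side, x=-85 mm, which faces the robot's right. Origin: on the worktop under its middle; x points into the gap. The wires' underside is 75 mm, their top 84 mm above the worktop (too close together to reach between); end legs (7 mm wire) at y=-166 and +166 mm.
- board: Brown wooden chopping board fixed on the worktop, 130 mm (its x) by 180 mm (its y), 10 mm thick. Origin: on the worktop under its middle; z up. Between board and robot the worktop is bare (where the reacher lay; about x 0.30 to 0.50, y -0.25 to 0.12 m).
- egg_cup: Turned wooden egg cup, 47 mm across, 57 mm tall, standing under the shelf near the end far from the robot; origin: middle of its underside. Leave it alone.
- jam_jar: Jam jar, 64 mm across, 109 mm tall, on top of the shelf; origin: underside.
- spice_jar: Spice jar, 42 mm across, 106 mm tall, on top of the shelf; origin: underside.
- blue_cup: Glazed blue egg cup, 46 mm across, 53 mm tall, on top of the shelf; origin: underside.
- mug: White enamel mug, 82 mm across, 80 mm tall, on top of the shelf; origin: underside.

How it is judged (in metres and radians):
On the way, in this order (a step that is already met when the one before it is completed fails the run):
1. both jaws of the reacher grip the garlic bulb, trigger squeezed, while it is still under the shelf (contact force between each of jaw_left, jaw_right and garlic above 0.5 N and value of joint trigger above 0.1 rad and x of garlic_center in the frame of shelf above -0.04 m), for 0.2 s.
2. the bulb, still gripped by both jaws, is out from under the shelf (contact force between each of jaw_left, jaw_right and garlic above 0.3 N and x of garlic_center in the frame of shelf below -0.115 m), for 0.1 s.
At the end, for the whole second after the job is handed in: The bulb lies still on the chopping board (its middle over the board, 27 to 50 mm above the worktop), clear of the reacher, which lies still and flat on the worktop (within 6 mm and 0.025 rad), its jaw middle at least 15 mm in front of the shelf (x of garlic_center in the frame of board between -0.065 and 0.065 m and y of garlic_center in the frame of board between -0.09 and 0.09 m and z of garlic_center in the frame of board between 0.027 and 0.05 m and linear speed of each of garlic, reacher below 0.02 m/s and contact force between reacher and garlic below 0.05 N and height (world z) of reacher between -0.006 and 0.006 m and angle between reacher's own z axis and vertical below 0.025 rad and x of jaw_mid in the frame of shelf below -0.1 m); the robot touches nothing.
It fails at once if a thing on top of the shelf is shifted by more than 40 mm or knocked over (distance of any of jam_jar, spice_jar, blue_cup, mug from where it was at the start of the episode above 0.04 m or angle between any of jam_jar, spice_jar, blue_cup, mug's own z axis and vertical above 0.5 rad).
It fails at once if the wooden egg cup is shifted by more than 40 mm or knocked over (distance of egg_cup from where it was at the start of the episode above 0.04 m or angle between egg_cup's own z axis and vertical above 0.5 rad).
It also fails if it takes over 58 s, if anything falls off the work surface, if the arm or the gripper's body presses on something with over 40 N, if the wrist force passes 120 N, or if a joint passes its speed limit or range.

### The arm

A 6-joint arm with a two-finger parallel gripper is mounted at the origin on a cart in front of the work surface, level with it; the furniture and walls round the work are solid. World frame = base frame: x ahead of the robot, y to its left, z up, the work surface at z = 0. Lengths are in m, angles in degrees, forces in N, time in s.
With the tool pointing down it reaches from about 0.2 to 0.875 m from the base axis. Payload 3.4 kg.
Tool frame: the origin (TCP) lies at the very end of the fingers, on their centre line; the grasp point (between the pads) lies 19 mm behind it (robot.grasp_offset is the distance from the TCP to the grasp point, in m); z points along the fingers, y is the line along which they close (so a half turn about z gives the same grasp; the last joint's range is limited). The gripper opens to 94 mm and grips with 3 to 60 N. Pads are 16 mm wide; open, the fingers measure 119 mm over their backs; the gripper's body (75 mm by 177 mm) begins 78 mm behind the grasp point.
Start: joints at [-70.302, 15.808, 86.224, -0, 77.962, -6.933], TCP at [0.258, -0.514, 0.205] pointing down, gripper open.
Joint ranges: [-165.64, 165.64], [-43.16, 119.46], [12.63, 154.43], [-67.54, 247.53], [6.08, 155.33], [-154.97, 154.97]. Speed limits (degrees/s): [147.25, 147.25, 180, 180, 180, 180].

### API

Orientations are given as [roll, pitch, yaw] about the fixed x, y, z axes, in that order (R = Rz(yaw) Ry(pitch) Rx(roll)).
In Python, from rig import robot, fingers, solve_ik, read_camera, calibration, job, spot_in, landmark_of gives the robot as it stands. Calls block until the motion is done:
- robot.move_pose(position, orientation): joint-space move of the TCP to a pose.
- robot.line_to(position, rate=0.15, rot=None, threshold=None): straight line of the TCP; rot=None keeps the orientation; rate is the mean speed in m/s. With threshold (N) it stops when the force on the tool has changed by that much, and returns True; else False.
- robot.goto_joints(angles): joint-space move.
- fingers.set_gripper(opening, f_grip=None): opening from 0.0 (shut) to 1.0 (fully open); f_grip is the grip in N (None keeps the last); returns when the fingers have stopped.
- robot.hold(seconds).
- solve_ik(position, orientation): joint angles nearest the present ones, or None.
- read_camera(name): name is "scene" or "top" or "wrist"; returns the picture (480x640x3 uint8, red, green, blue); there is no depth.
- calibration(name): a dict with "vertical_fov" (degrees; the focal length in pixels is half the picture's height over the tangent of half this angle, whatever the lens; pixels are square), "cx", "cy" (the principal point, pixels), "dist_coeffs" ([k1, k2, p1, p2, k3] as OpenCV has them; the pictures are not rectified), "T" (4x4, takes a point from camera to world coordinates). Camera axes: x right, y up, looking along -z (the intrinsics and any distortion apply to the point x, -y, -z); pixel columns grow to the right and rows downward; lengths in m; the calibration is good to about 2 mm. A picture is of the moment at which its call begins: read the wrist's pose just before it. calibration takes no time and is no camera call; for the wrist camera it gives the pose at the moment of the call.
A pose or a line that the arm cannot do raises robot.PlanningError and nothing moves.
- job.sign_off(): hands the job in; it is judged then, once.
Trained networks look in the newest picture that a camera, given by its name, has taken for a name from the list of things; names that differ only in an ending like _2 or _b are one class to them, and where a whole thing is asked for, a point or a joint stands for the part that bears it (a point fixed in the world has none). Each returns a list of dicts, best first, with "p" (0 to 1); they miss things now and then, are a little off and sometimes report something else, mostly with a low value. They report only what shows in the picture. A call takes as long as a camera call.
- spot_in(camera, query): "bbox" ([left, top, right, bottom] in pixels, round what is visible of it).
- landmark_of(camera, query): "xy" ([column, row] in pixels: a listed point, or the origin of a listed thing).
Readings, each from a call of its own:
- robot.read_t(): time.
- robot.read_q(): joint angles.
- robot.read_dq(): joint speeds.
- robot.read_effort(): joint torques, N m.
- robot.read_eef_pos(): TCP position.
- robot.read_tcp_rot(): TCP orientation.
- robot.read_force(): force on the tool from outside, world axes, zero at the start.
- robot.read_moment(): the same for the moment, N m.
- robot.read_width(): opening from 0.0 (shut) to 1.0 (fully open).
- robot.read_gripper_force(): force on a finger pad.
Only numpy, scipy, OpenCV 4.12 (cv2) and the standard library are available. Lean on these libraries where they do the work, as an engineer would, in place of code of your own. Each camera call takes 0.05 s, during which the arm holds its last target. There are 200 camera calls.

## Working session

There is one attempt and no reset: what is moved stays moved. The work goes in short steps, each a Python script; the robot and the scene stay as the last script left them, time stands still between calls to the robot, and variables do not carry over. Pictures are saved under pics/ and viewed, at most 10 in all, crops included, and the job is handed in when it is done.

```bash
mkdir -p pics; ls; cat > h.py <<'E'
import numpy as np, cv2
from rig import robot, fingers, solve_ik, read_camera, calibration, job, spot_in, landmark_of
def ray(cam,px):
    c=calibration(cam); f=240/np.tan(np.radians(c["vertical_fov"])/2)
    K=np.array([[f,0,c["cx"]],[0,f,c["cy"]],[0,0,1]])
    u=cv2.undistortPoints(np.array([[px]],float),K,np.array(c["dist_coeffs"],float))[0,0]
    T=np.array(c["T"]); return T[:3,3],T[:3,:3]@np.array([u[0],-u[1],-1])
def at(cam,px,z):
    o,d=ray(cam,px); return o+d*(z-o[2])/d[2]
def proj(cam,P):
    c=calibration(cam); f=240/np.tan(np.radians(c["vertical_fov"])/2)
    K=np.array([[f,0,c["cx"]],[0,f,c["cy"]],[0,0,1]]);T=np.array(c["T"])
    p=(np.atleast_2d(P)-T[:3,3])@T[:3,:3]; p=p*[1,-1,-1]
    return cv2.projectPoints(p,np.zeros(3),np.zeros(3),K,np.array(c["dist_coeffs"],float))[0][:,0]
def save(cam,n):
    im=read_camera(cam); cv2.imwrite(f"pics/{n}.png",im[:,:,::-1]); return im
E
cat > a.py <<'E'
from h import *
np.set_printoptions(precision=4,suppress=True)
Z=dict(reacher=0,grip=.015,jaw_mid=.0165,jaw_left=0,jaw_right=0,garlic=0,garlic_center=.026,shelf=0,board=0,egg_cup=0,jam_jar=.084,spice_jar=.084,blue_cup=.084,mug=.084)
for cam in("scene","top"):
    save(cam,cam+"0"); print(cam,calibration(cam)["T"][:3])
    for k,z in Z.items():
        for r in landmark_of(cam,k)[:2]: print(k,np.round(r["p"],2),np.round(r["xy"]),at(cam,r["xy"],z)[:2])
E
python3 a.py
```

```text
pics
scene [[-0.9207  0.2376 -0.3096  0.2124]
 [-0.3903 -0.57    0.723   0.7497]
 [-0.0047  0.7865  0.6175  0.6975]]
reacher 0.61 [391. 233.] [ 0.4444 -0.1601]
grip 0.82 [391. 225.] [ 0.4475 -0.1652]
jaw_mid 0.34 [296. 373.] [0.4654 0.2567]
jaw_left 0.61 [391. 303.] [0.3832 0.0368]
jaw_left 0.52 [280. 248.] [ 0.633  -0.0262]
jaw_right 0.35 [376. 302.] [0.4083 0.0441]
garlic_center 0.83 [297. 372.] [0.461  0.2611]
shelf 0.91 [270. 369.] [0.5129 0.2524]
shelf 0.67 [297. 385.] [0.461  0.2647]
egg_cup 0.53 [205. 335.] [0.6457 0.2309]
jam_jar 0.56 [346. 350.] [0.3925 0.2403]
spice_jar 0.6 [228. 338.] [0.5594 0.2845]
blue_cup 0.94 [241. 302.] [0.5795 0.2103]
mug 0.77 [192. 313.] [0.6357 0.2618]
mug 0.61 [240. 305.] [0.5769 0.2172]
top [[-0.0008  0.998  -0.0632  0.4749]
 [-0.9996 -0.0025 -0.0268  0.0157]
 [-0.0269  0.0631  0.9976  0.9675]]
reacher 0.64 [430. 285.] [ 0.4424 -0.1695]
reacher 0.36 [320. 317.] [0.3813 0.0371]
grip 0.77 [429. 287.] [ 0.4383 -0.1656]
grip 0.29 [319. 317.] [0.3828 0.0385]
jaw_left 0.78 [319. 315.] [0.3856 0.0387]
jaw_right 0.44 [348. 188.] [ 0.6281 -0.0169]
garlic 0.68 [202. 276.] [0.459  0.2641]
garlic_center 0.64 [196. 279.] [0.454  0.2673]
garlic_center 0.39 [203. 277.] [0.4575 0.2554]
shelf 0.78 [210. 248.] [0.5129 0.2496]
board 0.65 [348. 190.] [ 0.6233 -0.0167]
egg_cup 0.71 [218. 185.] [0.6348 0.235 ]
egg_cup 0.65 [194. 173.] [0.6584 0.2825]
jam_jar 0.94 [205. 318.] [0.388  0.2351]
spice_jar 0.96 [176. 221.] [0.5565 0.29  ]
blue_cup 0.81 [219. 211.] [0.5744 0.2133]
mug 0.62 [190. 177.] [0.6357 0.2648]
```

View pics/scene0.png

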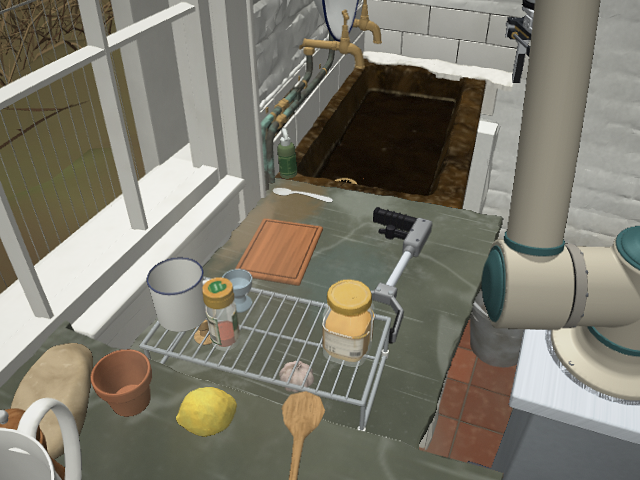

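View pics/top0.png

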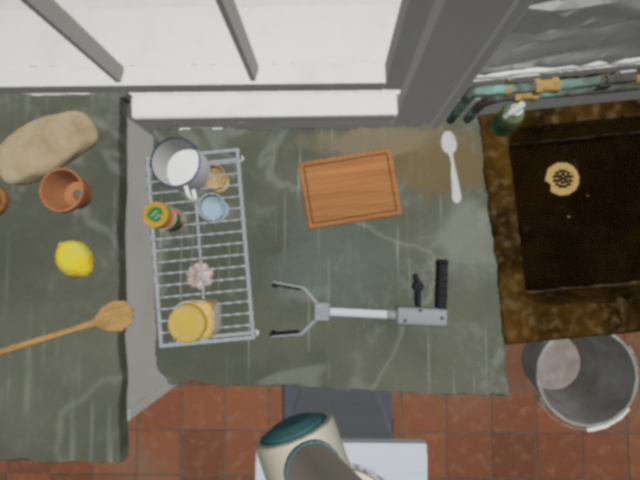

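The scene picture shows the shelf with the garlic at (297,372), the board at (280,250), and the reacher's grip at (391,225). In the top picture the grip/trigger gap is at (429,287), the shaft runs (447,318) to (322,312), the board is at (349,188), the garlic at (200,276) and the shelf front edge runs (240,150) to (256,337).

```bash
cat > b.py <<'E'
from h import *
np.set_printoptions(precision=3,suppress=True)
p=at("top",(322,312),.016);q=at("top",(447,317.5),.025);d=(p-q)[:2];print("yaw",np.degrees(np.arctan2(d[1],d[0])),p,q)
a=at("top",(239,150),.08);b=at("top",(256,338),.08);d=(a-b)[:2];print("shelf front",a,b,np.degrees(np.arctan2(d[1],d[0])))
for c in[(301,164),(391,150),(401,213),(309,227)]: print("board",at("top",c,.01)[:2])
print(robot.read_tcp_rot())
for pos in[(.44,-.166,.005),(.512,0,.01),(.512,-.12,.03),(.395,-.159,.02),(.31,-.19,.03)]:
  for th in(90,20,45):
    for o in(-90,90):
      s=solve_ik(pos,[180,0,th+o]); print(pos,th,o,None if s is None else np.round(s))
robot.move_pose([.40,-.166,.22],[180,0,-2])
save("wrist","w0")
for k,z in dict(grip=.015,reacher=0,trigger=0).items():
  for r in landmark_of("wrist",k)[:2]: print(k,r["p"],r["xy"],at("wrist",r["xy"],z))
E
python3 b.py
```

```text
yaw 87.77885648550331 [0.392 0.033 0.016] [ 0.384 -0.196  0.025]
shelf front [0.684 0.18  0.08 ] [0.353 0.147 0.08 ] 5.634298807202873
board [0.673 0.073]
board [ 0.698 -0.098]
board [ 0.578 -0.116]
board [0.552 0.058]
[179.998  -0.001  26.633]
(0.44, -0.166, 0.005) 90 -90 [-29.  19. 115.  -0.  46.  61.]
(0.44, -0.166, 0.005) 90 90 [ -29.   19.  115.    0.   46. -119.]
(0.44, -0.166, 0.005) 20 -90 [-29.  19. 115.  -0.  46. 131.]
(0.44, -0.166, 0.005) 20 90 [-29.  19. 115.   0.  46. -49.]
(0.44, -0.166, 0.005) 45 -90 [-29.  19. 115.  -0.  46. 106.]
(0.44, -0.166, 0.005) 45 90 [-29.  19. 115.   0.  46. -74.]
(0.512, 0, 0.01) 90 -90 [ -8.  21. 110.  -0.  49.  82.]
(0.512, 0, 0.01) 90 90 [ -8.  21. 110.   0.  49. -98.]
(0.512, 0, 0.01) 20 -90 [ -8.  21. 110.  -0.  49. 152.]
(0.512, 0, 0.01) 20 90 [ -8.  21. 110.   0.  49. -28.]
(0.512, 0, 0.01) 45 -90 [ -8.  21. 110.  -0.  49. 127.]
(0.512, 0, 0.01) 45 90 [ -8.  21. 110.   0.  49. -53.]
(0.512, -0.12, 0.03) 90 -90 [-21.  21. 107.  -0.  52.  69.]
(0.512, -0.12, 0.03) 90 90 [ -21.   21.  107.    0.   52. -111.]
(0.512, -0.12, 0.03) 20 -90 
[... 720 characters left out ...]
) 20 -90 [-43.   9. 125.  -0.  45. 117.]
(0.31, -0.19, 0.03) 20 90 [-43.   9. 125.   0.  45. -63.]
(0.31, -0.19, 0.03) 45 -90 [-43.   9. 125.  -0.  45.  92.]
(0.31, -0.19, 0.03) 45 90 [-43.   9. 125.   0.  45. -88.]
grip 0.82 [322.2, 178.4] [ 0.441 -0.166  0.015]
grip 0.17 [171.6, 1.7] [ 0.619 -0.026  0.015]
reacher 0.85 [322.2, 179.5] [ 0.438 -0.166  0.   ]Traceback (most recent call last):
  File "b.py", line 14, in <module>
    for r in landmark_of("wrist",k)[:2]: print(k,r["p"],r["xy"],at("wrist",r["xy"],z))
             ~~~~~~~~~~~^^^^^^^^^^^
ValueError: it knows: blue_cup, board, egg_cup, garlic, garlic_center, grip, jam_jar, jaw_left, jaw_mid, jaw_right, mug, reacher, shelf, spice_jar
```

View pics/w0.png

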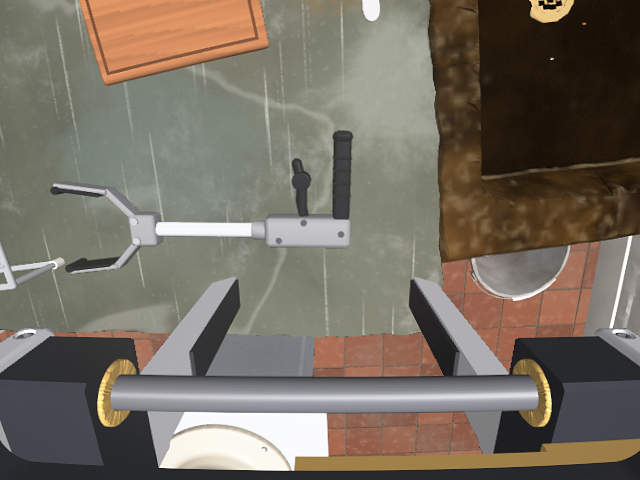

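The wrist picture shows the bar at (342,170), the round trigger front at (301,180), and the shaft running level from (258,230) to (150,229) with open jaws. The landmark at (322,179) fits the gap between bar and trigger.

```bash
cat > c.py <<'E'
from h import *
np.set_printoptions(precision=4,suppress=True)
p=at("wrist",(160,229),.016);q=at("wrist",(258,230),.016);d=(p-q)[:2];th=np.degrees(np.arctan2(d[1],d[0]))
print("yaw",th,p,at("wrist",(301,180),.024),at("wrist",(342,170),.03))
th=(th+87.8)/2
g=[.440,-.166]
psi=th-90
robot.move_pose([*g,.12],[180,0,psi])
fingers.set_gripper(1.0,20)
print(robot.line_to([*g,.003],.08,threshold=8),robot.read_eef_pos(),robot.read_force())
print(fingers.set_gripper(.628,20),robot.read_width()*94,robot.read_gripper_force())
robot.line_to([*g,.010],.05); robot.hold(.3)
print(robot.read_eef_pos(),robot.read_width()*94,robot.read_gripper_force(),robot.read_force(),robot.read_moment(),psi,robot.read_t())
save("scene","s1")
for cam in("top","scene"):
  read_camera(cam)
  for k,z in dict(jaw_mid=.024,jaw_left=.007,jaw_right=.007,garlic_center=.026).items():
    for r in landmark_of(cam,k)[:2]: print(cam,k,r["p"],r["xy"],at(cam,r["xy"],z))
E
python3 c.py
```

```text
yaw 87.22020704879127 [0.3919 0.019  0.016 ] [ 0.4409 -0.144   0.024 ] [ 0.4502 -0.1872  0.03  ]
False [ 0.4404 -0.1662  0.0034] [-0.2212 -0.1405  1.2278]
False 59.41134023126277 8.196372538805008
[ 0.4398 -0.1659  0.0098] 59.48504502698876 7.456076368689537 [ 0.3977  0.082  -2.2916] [-0.0617 -0.0353  0.0059] -2.489896475604368 6.7
top jaw_right 0.77 [321.2, 303.2] [0.4081 0.0351 0.007 ]
top garlic_center 0.92 [195.1, 276.0] [0.4596 0.2696 0.026 ]
scene jaw_mid 0.69 [239.2, 303.5] [0.6156 0.1629 0.024 ]
scene jaw_left 0.79 [386.0, 304.7] [0.388  0.0518 0.007 ]
scene jaw_left 0.28 [392.5, 221.4] [ 0.4516 -0.1907  0.007 ]
scene jaw_right 0.72 [228.4, 337.4] [0.6028 0.2254 0.007 ]
scene jaw_right 0.48 [377.5, 297.4] [0.4076 0.0399 0.007 ]
scene garlic_center 0.91 [294.8, 372.0] [0.4647 0.2618 0.026 ]
```

View pics/s1.png

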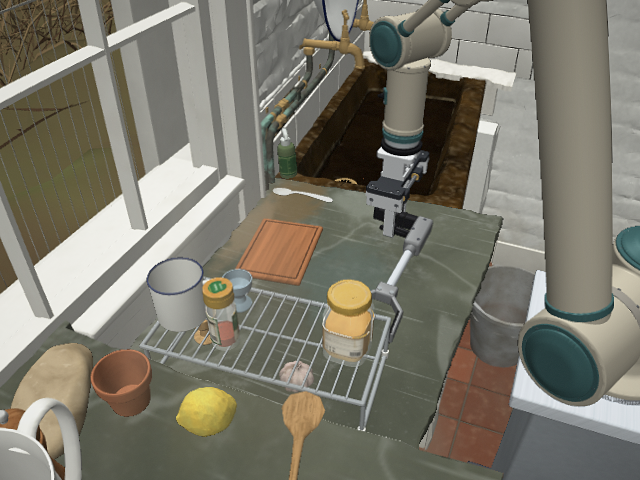

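```bash
cat >> h.py <<'E'
def offs(th,j=(.263,.055)):
    c,s=np.cos(np.radians(th)),np.sin(np.radians(th)); return np.array([c*j[0]-s*j[1],s*j[0]+c*j[1]])
def rot(th): return [180,0,th-90]
E
cat > d.py <<'E'
from h import *
np.set_printoptions(precision=4,suppress=True)
th=80; G=np.array([.459,.264]); u=offs(th,(1,0))
g=G-offs(th)+[-.001,0]-u*.003
a=g-u*.16
robot.line_to([*a,.010],.06,rot=rot(th))
print(robot.line_to([*g,.010],.08,threshold=6)); robot.hold(.2)
print(robot.read_eef_pos(),robot.read_width()*94,robot.read_gripper_force(),robot.read_force(),robot.read_t())
im=save("scene","s2");t=save("top","t2")
cv2.imwrite("pics/c2.png",np.hstack([cv2.resize(im[250:450,220:440],(400,364)),cv2.resize(t[220:400,150:350],(400,364))])[:,:,::-1])
for cam in("top","scene"):
  for k,z in dict(jaw_mid=.024,jaw_left=.007,jaw_right=.007,garlic_center=.026).items():
    for r in landmark_of(cam,k)[:1]: print(cam,k,r["p"],r["xy"],at(cam,r["xy"],z))
print(g+offs(th,(.203,.066)),g+offs(th,(.203,.044)))
E
python3 d.py
```

```text
False
[ 0.466  -0.0077  0.01  ] 59.802724698084866 7.35734224319458 [-0.3559  0.2981 -1.8881] 9.8833
top jaw_mid 0.36 [191.1, 176.0] [0.6481 0.2806 0.024 ]
top jaw_left 0.45 [232.6, 289.7] [0.4334 0.2029 0.007 ]
top jaw_right 0.8 [235.7, 269.7] [0.4712 0.1973 0.007 ]
top garlic_center 0.71 [196.8, 276.7] [0.4583 0.2664 0.026 ]
scene jaw_left 0.61 [322.6, 360.4] [0.4413 0.21   0.007 ]
scene jaw_right 0.76 [313.2, 355.1] [0.4593 0.2057 0.007 ]
scene garlic_center 0.68 [296.0, 373.3] [0.462  0.2634 0.026 ]
[0.4362 0.2039] [0.4579 0.2   ]
```

View pics/c2.png

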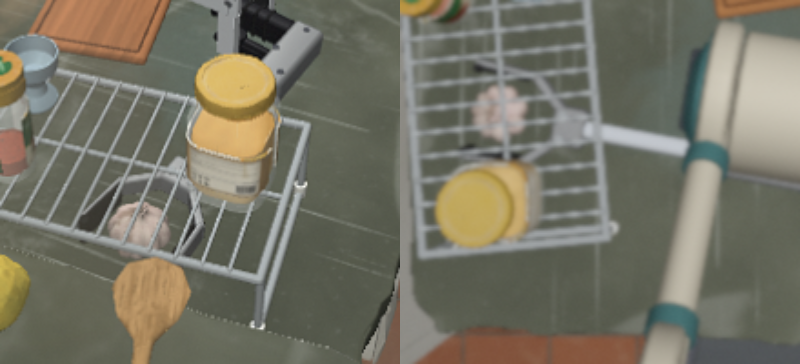

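The bulb sits between the open jaws, roughly centred in both crops (scene crop (140,228), top crop (500,112)). Next I squeeze and draw it out.

```bash
cat > e.py <<'E'
from h import *
np.set_printoptions(precision=4,suppress=True)
th=80; u=offs(th,(1,0)); g=np.array(robot.read_eef_pos())[:2]
fingers.set_gripper(.5,22); robot.hold(.4)
w=robot.read_width()*94; print(w,np.arcsin((62-w)/42),robot.read_gripper_force(),robot.read_force())
robot.line_to([*g,.017],.04)
print(robot.line_to([*(g-u*.19),.017],.07,threshold=8)); robot.hold(.2)
w=robot.read_width()*94; print(robot.read_eef_pos(),w,robot.read_gripper_force(),robot.read_force(),robot.read_t())
save("scene","s3");read_camera("top")
for cam in("top","scene"):
  for k,z in dict(jaw_left=.013,jaw_right=.013,garlic_center=.034).items():
    for r in landmark_of(cam,k)[:1]: print(cam,k,r["p"],r["xy"],at(cam,r["xy"],z))
E
python3 e.py
```

```text
51.12472470688427 0.26191956555005547 21.989359259605408 [-0.0868  0.5021 -2.2818]
False
[ 0.433  -0.1945  0.017 ] 50.91373977684707 21.99767142534256 [ 0.6631  0.4119 -2.7919] 14.475
top jaw_left 0.6 [328.6, 308.6] [0.3986 0.0211 0.013 ]
top jaw_right 0.78 [333.4, 294.7] [0.4244 0.0121 0.013 ]
top garlic_center 0.71 [293.9, 296.6] [0.422  0.0846 0.034 ]
scene jaw_left 0.67 [382.1, 291.4] [0.4033 0.0282 0.013 ]
scene jaw_right 0.43 [371.7, 287.3] [0.4238 0.0251 0.013 ]
scene garlic_center 0.68 [266.8, 365.5] [0.5056 0.2728 0.034 ]
```

View pics/s3.png

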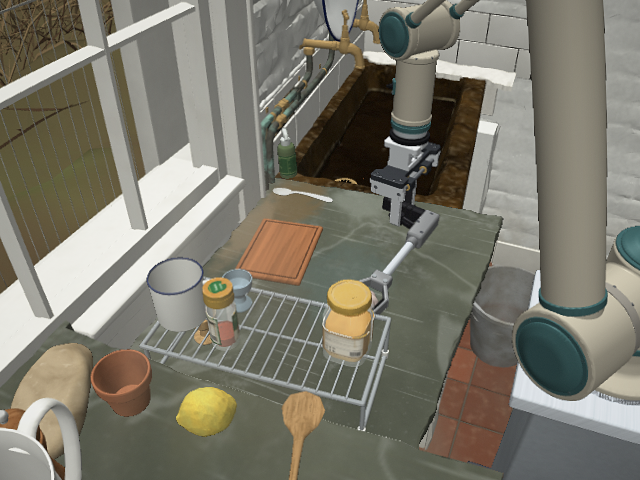

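The bulb is out: the jaws are now at about (378,292) in the scene picture, and nothing remains under the shelf near (297,372). Next comes the board.

```bash
cat > f.py <<'E'
from h import *
np.set_printoptions(precision=4,suppress=True)
p=np.array(robot.read_eef_pos())[:2]
robot.line_to([*p,.045],.04)
th=20; B=np.array([.622,-.02]); g=B-offs(th,(.269,.055))
robot.line_to([*g,.045],.02,rot=rot(th)); robot.hold(.3)
w=robot.read_width()*94; print(g,robot.read_eef_pos(),w,robot.read_gripper_force(),robot.read_force(),robot.read_t())
im=save("scene","s4");t=save("top","t4")
for cam in("top","scene"):
  for k,z in dict(jaw_left=.042,jaw_right=.042,garlic_center=.062).items():
    for r in landmark_of(cam,k)[:1]: print(cam,k,r["p"],r["xy"],at(cam,r["xy"],z))
cv2.imwrite("pics/c4.png",np.hstack([cv2.resize(im[190:310,220:440],(400,218)),cv2.resize(t[130:350,270:490],(400,400))[:218]])[:,:,::-1])
E
python3 f.py
```

```text
[ 0.388  -0.1637] [ 0.388  -0.1637  0.045 ] 50.94236486016216 21.9969642162323 [ 0.5493  0.1324 -2.5948] 18.9
top jaw_left 0.63 [358.4, 221.1] [ 0.5598 -0.0338  0.042 ]
top jaw_right 0.5 [369.0, 216.1] [ 0.5689 -0.0532  0.042 ]
top garlic_center 0.67 [349.6, 189.3] [ 0.6154 -0.0173  0.062 ]
scene jaw_left 0.65 [311.5, 242.2] [ 0.5605 -0.0198  0.042 ]
scene jaw_right 0.76 [311.8, 233.2] [ 0.5714 -0.0459  0.042 ]
scene garlic_center 0.76 [280.1, 226.2] [ 0.6249 -0.0188  0.062 ]
```

View pics/c4.png

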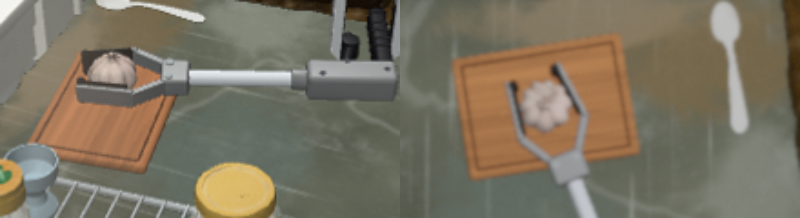

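The gripped bulb hangs over the middle of the board (top crop (547,105)). I'll lower it, release it and withdraw.

```bash
cat > g.py <<'E'
from h import *
np.set_printoptions(precision=4,suppress=True)
th=20;u=offs(th,(1,0)); g=np.array(robot.read_eef_pos())[:2]
robot.line_to([*g,.025],.04)
print(robot.line_to([*g,.0185],.015,threshold=1.2)); z=robot.read_eef_pos()[2]; print(z,robot.read_force())
for mm in(54,57,59.5):
    fingers.set_gripper(mm/94,22)
robot.hold(.5)
print(robot.read_width()*94,robot.read_gripper_force(),robot.read_force())
robot.line_to([*(g-u*.12),max(z,.0195)],.05); robot.hold(.2)
print(robot.read_eef_pos(),robot.read_width()*94,robot.read_gripper_force(),robot.read_force(),robot.read_t())
im=save("scene","s5");t=save("top","t5")
for cam in("top","scene"):
  for k,zz in dict(jaw_left=.016,jaw_right=.016,garlic_center=.036).items():
    for r in landmark_of(cam,k)[:1]: print(cam,k,r["p"],r["xy"],at(cam,r["xy"],zz))
cv2.imwrite("pics/c5.png",np.hstack([cv2.resize(im[190:310,220:440],(400,218)),cv2.resize(t[130:350,270:490],(400,400))[:218]])[:,:,::-1])
E
python3 g.py
```

```text
True
0.01823476210105527 [ 0.5846 -1.7766  0.569 ]
60.03147268234832 6.47655576467514 [ 0.5909  0.1356 -1.215 ]
[ 0.2753 -0.2047  0.0195] 60.026325895012974 7.189352363348007 [-0.3501  1.9271 -1.8158] 24.5083
top jaw_left 0.83 [381.3, 283.1] [ 0.4461 -0.0771  0.016 ]
top jaw_right 0.7 [392.5, 278.4] [ 0.4548 -0.098   0.016 ]
top garlic_center 0.57 [347.1, 190.4] [ 0.6174 -0.0136  0.036 ]
scene jaw_left 0.92 [375.2, 251.8] [ 0.4495 -0.0699  0.016 ]
scene jaw_right 0.67 [373.1, 245.6] [ 0.4594 -0.0866  0.016 ]
scene garlic_center 0.56 [281.6, 239.3] [ 0.6203 -0.0131  0.036 ]
```

View pics/c5.png

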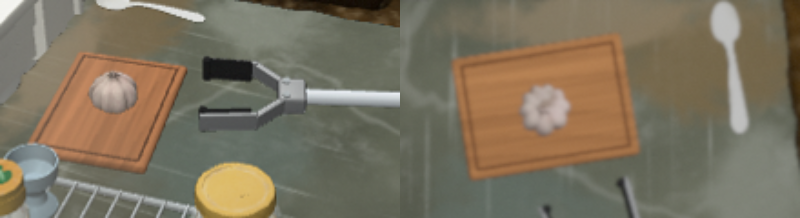

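The bulb stands alone on the board at top crop (545,108), and the open jaws are clear of it. I'll take the reacher back to its spot and lay it down.

```bash
cat > i.py <<'E'
from h import *
np.set_printoptions(precision=4,suppress=True)
p=np.array(robot.read_eef_pos())[:2]
robot.line_to([*p,.03],.04)
g=np.array([.42,-.175])
robot.line_to([*g,.03],.035,rot=rot(87)); robot.hold(.2)
robot.line_to([*g,.010],.04)
print(robot.line_to([*g,.0032],.015,threshold=2.5),robot.read_eef_pos(),robot.read_force(),robot.read_width()*94)
fingers.set_gripper(.68,22); robot.hold(.2); fingers.set_gripper(1.0,22); robot.hold(.2)
robot.line_to([*g,.15],.08)
robot.goto_joints(np.array(robot.read_q())+[-30,0,0,0,0,0]); robot.hold(.3)
print(robot.read_force(),robot.read_t())
im=save("scene","s6");t=save("top","t6")
for cam in("top","scene"):
  for k,zz in dict(grip=.015,jaw_mid=.0165,jaw_left=0,jaw_right=0,garlic_center=.036).items():
    for r in landmark_of(cam,k)[:1]: print(cam,k,r["p"],r["xy"],at(cam,r["xy"],zz))
cv2.imwrite("pics/c6.png",np.hstack([cv2.resize(im[180:320,220:450],(400,243)),cv2.resize(t[130:363,250:490],(400,388))[:243+145][-243:]])[:,:,::-1])
E
python3 i.py
```

```text
True [ 0.4207 -0.1753  0.0032] [ 0.0723 -0.17    3.6451] 59.647416808632535
[-0.2402  0.3776 -0.0193] 35.625
top grip 0.46 [348.8, 189.5] [ 0.6223 -0.0175  0.015 ]
top jaw_mid 0.5 [435.8, 297.9] [ 0.4188 -0.1776  0.0165]
top jaw_left 0.6 [324.5, 328.4] [0.3604 0.029  0.    ]
top jaw_right 0.74 [323.6, 310.4] [0.3941 0.0307 0.    ]
top garlic_center 0.94 [350.4, 188.6] [ 0.6207 -0.0198  0.036 ]
scene grip 0.97 [399.3, 226.0] [ 0.4313 -0.1698  0.015 ]
scene jaw_left 0.72 [394.8, 301.3] [0.378  0.0305 0.    ]
scene garlic_center 0.76 [281.1, 237.8] [ 0.6232 -0.017   0.036 ]
```

View pics/s6.png

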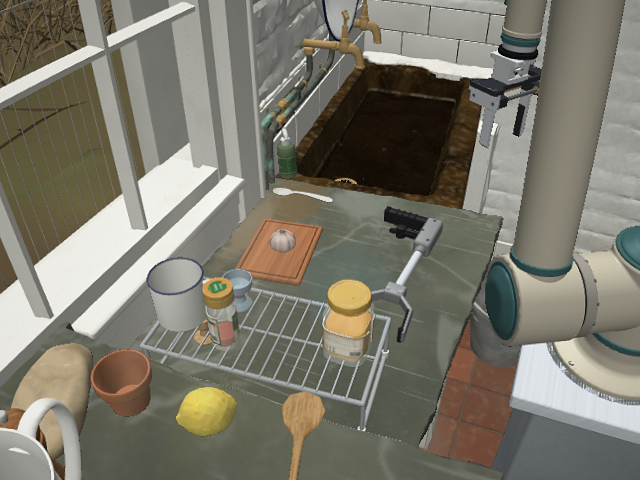

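The bulb is on the board at (281,238). The reacher lies flat on the worktop, clear of the shelf, and the gripper touches nothing.

```bash
python3 -c "from rig import job; print(job.sign_off())"
```

```text
the job is handed in; nothing more can be done
None
```

I gripped the bulb with the reacher, drew it out and left it standing on the chopping board; the reacher lies flat on the bare worktop clear of the shelf, and I handed the job in at about 36 s without getting a verdict back.

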